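# Open a water filter whose cap has an unknown thread hand

### The arm

A 6-joint arm with a two-finger parallel gripper is mounted at the origin on a cart in front of the work surface, level with it; the furniture and walls round the work are solid. World frame = base frame: x ahead of the robot, y to its left, z up, the work surface at z = 0. Lengths are in m, angles in rad, forces in N, time in s.
With the tool pointing down it reaches from about 0.35 to 0.85 m from the base axis. Payload 8.1 kg.
Tool frame: the origin (TCP) lies between the finger pads, 19 mm behind the fingertips; this is the grasp point; z points along the fingers, y is the line along which they close (so a half turn about z gives the same grasp; the last joint's range is limited). The gripper opens to 93 mm and grips with 3 to 60 N. Pads are 15 mm wide; open, the fingers measure 128 mm over their backs; the gripper's body (75 mm by 188 mm) begins 65 mm behind the grasp point.
Start: joints at [1.018, 0.13, 1.488, -0, 1.523, -0.085], TCP at [0.271, 0.536, 0.237] pointing down, gripper open.
Joint ranges: [-2.96, 2.96], [-0.89, 2.26], [0.02, 2.5], [-1.34, 4.48], [0, 2.73], [-2.66, 2.66]. Speed limits (rad/s): [2.39, 2.39, 2.79, 3.14, 3.14, 3.14].

### API

Orientations are given as a rotation vector (axis times angle).
In Python, from plant import read_state, read_camera, camera_model, close_job gives the robot as it stands. The module is installed in compiled form; this text tells all that it offers.
- The arm moves only by the tool carry_out, never from a script. Its argument "moves" is a list of rows, each an object of numbers: "jaw": the finger opening in m, from 0 to 0.093; "dx", "dy", "dz": the shift along the tool's x, y, z in m; "yaw": the turn about the tool's z in rad. In form: [{"jaw": .., "dx": .., "dy": .., "dz": .., "yaw": ..}, ...]. A call has 1 to 8 rows; each row shifts and turns the commanded pose from where the row before left it, along the tool's axes as they then stand; what a row does not reach is not made up. A row lasts 1/8 s, in which the tool goes at most 62.5 mm and 10.7 degrees, less where a joint would pass 70% of its speed; a pose out of reach is approached as far as the arm can. A call is refused whole if a number of a shift passes 0.0625 or a number of a turn 0.188, either way. A call with a gripper value outside its range is refused whole. The fingers move at their own pace and stop on an object; "grip_force" is the grip in N (left out, the last holds). Time passes only in rows, so rows that do not move let the fingers close. It gives the time, the measured TCP pose, the force, the opening and the grip force at its end, in the units of the state.
- read_state(): the state, without advancing time (a new reading comes with each control period).
- read_camera(name): name is "scene" or "top" or "wrist"; returns the picture (384x512x3 uint8, red, green, blue); there is no depth.
- camera_model(name): a dict with "camera_matrix" (3x3 intrinsics, pixels), "view" (4x4, takes a point from world to camera coordinates). Camera axes: x right, y up, looking along -z (the intrinsics and any distortion apply to the point x, -y, -z); pixel columns grow to the right and rows downward; lengths in m; the calibration is good to about 2 mm. The wrist camera is an equidistant fisheye: a pixel r from the principal point sees the ray r / f radians off the axis. A picture is of the moment at which its call begins: read the wrist's pose just before it. camera_model takes no time and is no camera call; for the wrist camera it gives the pose at the moment of the call.
- close_job(): hands the job in; it is judged then, once.
The state is a dict: "t": time; "q": joint angles; "dq": joint speeds; "joint_torque": joint torques, N m; "tool_pos": TCP position; "orientation": TCP orientation; "force": force on the tool from outside, world axes, zero at the start; "wrist_torque": the same for the moment, N m; "opening": finger opening in m; "gripper_force": force on a finger pad.
Only numpy, scipy, OpenCV 4.12 (cv2) and the standard library are available. Lean on these libraries where they do the work, as an engineer would, in place of code of your own. Each camera call takes 0.05 s, during which the arm holds its last target. There are 200 camera calls.

### The job

The filter cartridge is to be changed: take the blue quarter-turn cap off the worktop water filter. Nobody remembers whether it unscrews clockwise or counter-clockwise, so try it one way and then the other, gripping its thin-walled knob gently, at no more than about 40 N; once it has come free, lift it well clear of the filter and finish while still holding it there, upright and still. Leave the other things on the worktop where they stand.

Things in the scene. Friction and masses are not known exactly. Their poses are not given: they have to be found in the camera images.
- filter: Worktop water filter, fixed to the worktop: round grey foot 124 mm in diameter, clear bowl 100 mm in diameter with a cartridge inside, white shoulder, white neck 78 mm in diameter. Two steel hose unions stick out low at the back (its +x side, to 85 mm from the axis, 45 mm high). Origin: on the axis, on the worktop; z up. It cannot move.
- neck_top (a point): Centre of the filter's neck rim, 115 mm above the worktop. The cap's hidden stem with two lugs reaches 30 mm down into the neck; ledges there lock it. At the start it is locked: it lifts only a millimetre or two.
- index_mark (a point): Small red mark on the filter's shoulder, at its -x side, 46 mm from the axis, 92 mm high. At the start the cap's pointer is within 0.1 rad of it.
- cap: Blue cap sitting loose in the filter's neck, 0.08 to 0.17 kg: flange 82 mm in diameter and 7 mm thick resting on the rim, round knob on top. Origin: on the axis at the flange's underside; z up, -x along the white pointer. It turns easily. Which way opens it, clockwise or counter-clockwise, changes from case to case and cannot be seen.
- pointer (a point): White pointer line on the cap's flange, 35 mm from the axis. Turned the wrong way, the cap meets a hard stop with the pointer about 0.35 rad from the red mark: do not force it, turn it the other way. Turned the right way it runs to a hard stop about 1.08 rad from the mark, and against that stop it lifts straight out.
- knob (a point): On the cap's axis, 33 mm above the flange's underside, a good height for the TCP: the finely ribbed round knob, 44 mm in diameter, its top 38 mm above the flange's underside and 31 mm above the flange. Free all round: it may be gripped from above at any yaw. Thin plastic: at most about 40 N of grip; gently gripped, it slips in the fingers when turned on against a stop.
- cartridge: Bystander: spare filter cartridge, white pleated cylinder with blue ends, 62 mm in diameter, 100 mm high, standing loose. Origin: centre of its underside.
- jam_jar: Bystander: jam jar with green lid, 63 mm in diameter, 104 mm high, loose. Origin: centre of its underside.
- spice_b: Bystander: spice jar with red lid, 47 mm wide, 97 mm high, loose. Origin: centre of its underside.
- table_mug: Bystander: white mug with handle, 82x112x94 mm, loose. Origin: underside.
- shaker: Bystander: red and green pepper shaker, 63 mm in diameter, 80 mm high, loose. Origin: centre of its underside.

How it is judged:
On the way:
1. the cap is turned past 0.7 rad from the mark, still seated in the neck (angle between the x axis of cap and the x axis of filter, either way round above 0.7 rad and z of cap in the frame of filter below 0.123 m and horizontal distance between cap and neck_top below 0.01 m), for 0.05 s.
At the end, for the whole second after the job is handed in: The cap is held in the fingers (over 2 N), touching nothing of the filter, its flange at least 40 mm above the neck rim, within 0.3 rad of upright and still (under 0.03 m/s) (z of cap in the frame of filter above 0.155 m and contact force between the fingers and cap above 2 N and angle between cap's own z axis and vertical below 0.3 rad and contact force between cap and filter below 0.1 N and linear speed of cap below 0.03 m/s); the arm keeps its last pose, push and grip.
It fails at once if the cap is squeezed or pressed hard (fingers on it over 130 N, both pads added together) (contact force between the fingers and cap above 130 N).
It fails at once if the cartridge, jam jar, spice jar, mug or shaker is pushed (over 20 mm) or tipped (over 0.3 rad) (distance of any of cartridge, jam_jar, spice_b, table_mug, shaker from where it was at the start of the episode above 0.02 m or angle between any of cartridge, jam_jar, spice_b, table_mug, shaker's own z axis and vertical above 0.3 rad).
It also fails if it takes over 38 s, if anything falls off the work surface, if the arm or the gripper's body presses on something with over 40 N, if the wrist force passes 120 N, or if a joint passes its speed limit or range.

## Working session

There is one attempt and no reset: what is moved stays moved. The work goes in short steps, Python scripts to look and compute and a tool call to move; the robot and the scene stay as the last step left them, time stands still between calls to the robot, and variables do not carry over. Pictures are saved under pics/ and viewed, at most 10 in all, crops included, and the job is handed in when it is done.

Besides the shell and the picture viewer there is one more tool, called after "Emit:" as name(argument=value, ...), one argument or row to a line, values as JSON. carry_out: Moves the arm, as the interface text tells. Its arguments: {"type":"object","properties":{"moves":{"type":"array","items":{"type":"object","properties":{"jaw":{"type":"number"},"dx":{"type":"number"},"dy":{"type":"number"},"dz":{"type":"number"},"yaw":{"type":"number"}}}},"grip_force":{"type":"number"}},"required":["moves"]}

```bash
mkdir -p pics
python3 - <<'E'
from plant import *
import cv2,numpy as np
s=read_state();print(s['t'],s['tool_pos'],s['orientation'],s['opening'],s['force'])
ims=[]
for n in("scene","top"):
    im=read_camera(n);np.save(f"pics/{n}.npy",im);ims.append(im[:,:,::-1])
    m=camera_model(n);print(n,np.round(m['camera_matrix'],1).tolist(),np.round(m['view'],3).tolist(),[k for k in m])
cv2.imwrite("pics/a.png",ims[0]);cv2.imwrite("pics/b.png",ims[1])
E
```

```text
0.0 [0.27026125 0.53508846 0.23639884] [-7.27970884e-01 -3.05553025e+00  2.73488508e-03] 0.0931888628462862 [ 0.46687651  0.31335057 -0.13808635]
scene [[368.2, 0.0, 259.5], [0.0, 368.2, 188.6], [0.0, 0.0, 1.0]] [[0.747, -0.664, -0.009, -0.41], [0.521, 0.579, 0.627, -0.386], [-0.412, -0.473, 0.779, -0.987], [0.0, 0.0, 0.0, 1.0]] ['camera_matrix', 'view']
top [[425.5, 0.0, 259.2], [0.0, 425.5, 184.0], [0.0, 0.0, 1.0]] [[-0.013, -1.0, -0.018, 0.075], [0.998, -0.014, 0.058, -0.613], [-0.058, -0.017, 0.998, -1.376], [0.0, 0.0, 0.0, 1.0]] ['camera_matrix', 'view']
```

View pics/a.png

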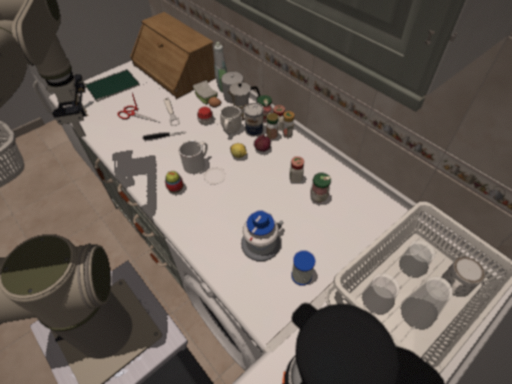

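View pics/b.png

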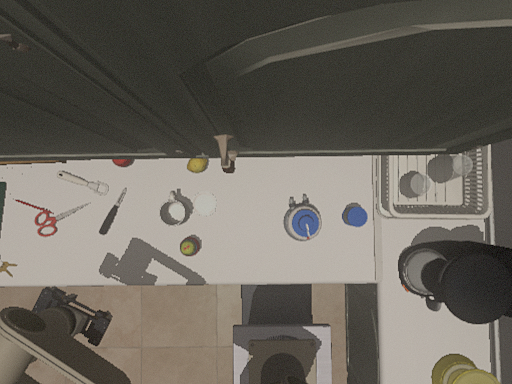

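The filter's blue cap is at about (306,222) in the top view and (261,222) in the scene view. The blue-topped spare cartridge stands to its right at (355,215), with the shaker at (190,246) and the mug at (175,212).

```bash
cat > h.py <<'E'
import numpy as np,cv2
from plant import *
def ray(n,uv,m=None):
    m=m or camera_model(n);K=np.array(m['camera_matrix']);V=np.array(m['view'])
    a=(uv[0]-K[0,2])/K[0,0];b=(uv[1]-K[1,2])/K[1,1]
    if n=="wrist":
        r=np.hypot(a,b);k=np.sin(r)/max(r,1e-9);d=np.array([a*k,-b*k,-np.cos(r)])
    else: d=np.array([a,-b,-1.])
    R=V[:3,:3];return -R.T@V[:3,3],R.T@d
def onz(n,uv,z,m=None):
    o,d=ray(n,uv,m);return o+d*(z-o[2])/d[2]
def blobs(im,lo=(100,120,50),hi=(130,255,255),amin=40):
    hsv=cv2.cvtColor(im,cv2.COLOR_RGB2HSV);mk=cv2.inRange(hsv,lo,hi)
    mk=cv2.morphologyEx(mk,cv2.MORPH_CLOSE,np.ones((5,5)))
    c,_=cv2.findContours(mk,cv2.RETR_EXTERNAL,cv2.CHAIN_APPROX_NONE)
    return [(cv2.minEnclosingCircle(k),cv2.contourArea(k),cv2.boundingRect(k)) for k in c if cv2.contourArea(k)>amin]
E
python3 - <<'E'
from h import *
for n in("top","scene"):
    for (c,r),a,bb in blobs(np.load(f"pics/{n}.npy")):
        print(n,np.round(c,1),round(r,1),a,bb,onz(n,c,.122).round(4),onz(n,c,.1).round(4))
im=np.load("pics/top.npy")[170:270,140:400,::-1];i2=np.load("pics/scene.npy")[190:300,220:340,::-1]
cv2.imwrite("pics/c.png",np.vstack([cv2.resize(im,(780,300),interpolation=2),cv2.resize(i2,(780,290),interpolation=2)[:, :]]))
s=read_state();from scipy.spatial.transform import Rotation as R
print(R.from_rotvec(s['orientation']).as_matrix().round(3))
E
```

```text
top [306.5 230. ] 9.7 78.5 (297, 223, 20, 13) [ 0.4677 -0.0757  0.122 ] [ 0.4665 -0.0777  0.1   ]
scene [303.8 260.8] 10.3 293.0 (294, 251, 21, 20) [ 0.4931 -0.2419  0.122 ] [ 0.5029 -0.2351  0.1   ]
scene [260. 224.] 13.2 449.5 (247, 211, 27, 24) [ 0.484  -0.0768  0.122 ] [ 0.4935 -0.0659  0.1   ]
[[-0.893  0.451 -0.001]
 [ 0.451  0.893 -0.001]
 [ 0.    -0.002 -1.   ]]
```

View pics/c.png

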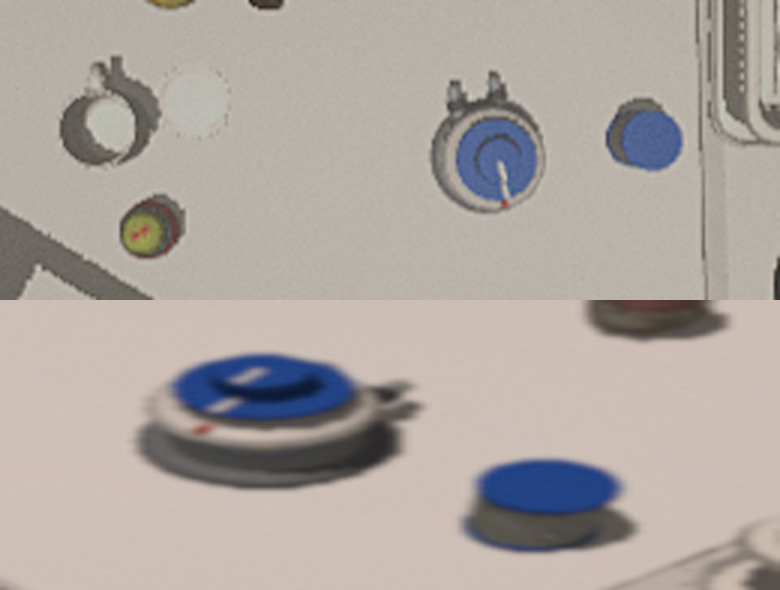

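Run:
```python
from h import *
n="top"
for (c,r),a,bb in blobs(np.load("pics/top.npy"),(95,60,40)):
    print(n,np.round(c,1),round(r,1),a,bb,onz(n,c,.122).round(4))
```

```text
top [305.  222.8] 13.4 520.5 (292, 210, 27, 27) [ 0.4894 -0.0717  0.122 ]
top [354.1 216.5] 12.4 344.0 (342, 207, 25, 20) [ 0.5064 -0.2195  0.122 ]
```

Emit:
carry_out(
  moves=[
    {"dx": -0.039,"dy": -0.037},
    {"dx": -0.039,"dy": -0.037},
    {"dx": -0.039,"dy": -0.037},
    {"dx": -0.039,"dy": -0.037},
    {"dx": -0.039,"dy": -0.037},
    {"dx": -0.039,"dy": -0.037},
    {"dx": -0.039,"dy": -0.037},
    {"dx": -0.039,"dy": -0.037},
  ],
  grip_force=25,
)

```text
invalid input at $.moves[0]: expected keys jaw, dx, dy, dz, yaw
```

Emit:
carry_out(
  moves=[
    {"jaw": 0.093,"dx": -0.039,"dy": -0.037,"dz": 0,"yaw": 0},
    {"jaw": 0.093,"dx": -0.039,"dy": -0.037,"dz": 0,"yaw": 0},
    {"jaw": 0.093,"dx": -0.039,"dy": -0.037,"dz": 0,"yaw": 0},
    {"jaw": 0.093,"dx": -0.039,"dy": -0.037,"dz": 0,"yaw": 0},
    {"jaw": 0.093,"dx": -0.039,"dy": -0.037,"dz": 0,"yaw": 0},
    {"jaw": 0.093,"dx": -0.039,"dy": -0.037,"dz": 0,"yaw": 0},
    {"jaw": 0.093,"dx": -0.039,"dy": -0.037,"dz": 0,"yaw": 0},
    {"jaw": 0.093,"dx": -0.039,"dy": -0.037,"dz": 0,"yaw": 0},
  ],
  grip_force=25,
)

```text
t: 1.1
tool_pos: [0.4156, 0.129, 0.2372]
orientation: [-0.728, -3.056, 0.0]
force: [0.9, 0.4, 0.7]
opening: 0.0928
gripper_force: 0.0
```

Emit:
carry_out(
  moves=[
    {"jaw": 0.093,"dx": -0.039,"dy": -0.037,"dz": 0,"yaw": 0},
    {"jaw": 0.093,"dx": -0.039,"dy": -0.037,"dz": 0,"yaw": 0},
    {"jaw": 0.093,"dx": -0.039,"dy": -0.037,"dz": 0,"yaw": 0},
    {"jaw": 0.093,"dx": -0.039,"dy": -0.037,"dz": 0,"yaw": 0},
    {"jaw": 0.093,"dx": 0,"dy": 0,"dz": 0,"yaw": 0.18},
    {"jaw": 0.093,"dx": 0,"dy": 0,"dz": 0,"yaw": 0.18},
    {"jaw": 0.093,"dx": 0,"dy": 0,"dz": 0,"yaw": 0.18},
    {"jaw": 0.093,"dx": 0,"dy": 0,"dz": 0,"yaw": 0.18},
  ],
)

```text
t: 2.1
tool_pos: [0.4877, -0.0718, 0.2369]
orientation: [-1.766, -2.597, 0.001]
force: [-0.2, -0.4, -0.2]
opening: 0.0929
gripper_force: 0.0
```

Emit:
carry_out(
  moves=[
    {"jaw": 0.093,"dx": 0,"dy": 0,"dz": 0,"yaw": 0.18},
    {"jaw": 0.093,"dx": 0,"dy": 0,"dz": 0,"yaw": 0.18},
    {"jaw": 0.093,"dx": 0,"dy": 0,"dz": 0,"yaw": 0.18},
    {"jaw": 0.093,"dx": 0,"dy": 0,"dz": 0,"yaw": 0},
    {"jaw": 0.093,"dx": 0,"dy": 0,"dz": 0,"yaw": 0},
  ],
)

```text
t: 2.72
tool_pos: [0.4879, -0.0717, 0.2372]
orientation: [-2.384, -2.045, 0.0]
force: [-0.0, 0.1, 0.1]
opening: 0.0932
gripper_force: 0.0
```

Run:
```python
from h import *
from scipy.spatial.transform import Rotation as R
s=read_state();print(s['t'],s['q'].round(3) if hasattr(s['q'],'round') else s['q'],s['tool_pos']);print(R.from_rotvec(s['orientation']).as_matrix().round(3))
m=camera_model("wrist");im=read_camera("wrist");np.save("pics/w.npy",im);cv2.imwrite("pics/w.png",im[:,:,::-1])
print(m['camera_matrix'])
for (c,r),a,bb in blobs(im,(95,60,40)): print(np.round(c,1),round(r,1),a,bb,onz("wrist",c,.122,m).round(4))
```

```text
2.725 [-0.25  -0.162  1.778  0.     1.526 -0.097] [ 0.48791456 -0.07174476  0.2372215 ]
[[ 0.152  0.988 -0.   ]
 [ 0.988 -0.152  0.   ]
 [ 0.    -0.    -1.   ]]
[[297.31863964   0.         257.88381441]
 [  0.         297.31863964 191.23401591]
 [  0.           0.           1.        ]]
[290.5 319.5] 18.6 221.0 (272, 318, 38, 10) [ 0.5015 -0.2319  0.122 ]
[291.5 292.5] 16.5 166.0 (275, 287, 34, 8) [ 0.5064 -0.1917  0.122 ]
[285. 267.] 19.6 123.5 (266, 252, 39, 21) [ 0.503  -0.1571  0.122 ]
[257.6 190.7] 43.2 5436.5 (215, 150, 86, 82) [ 0.4876 -0.0708  0.122 ]
```

View pics/w.png

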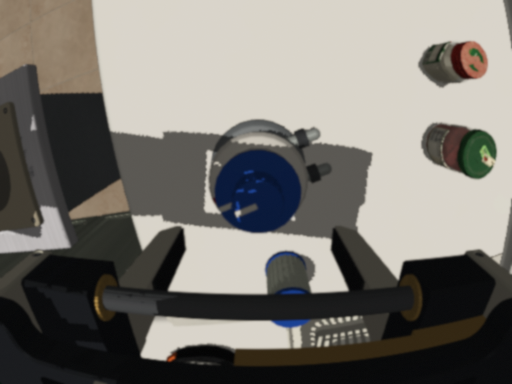

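The wrist view shows the blue cap centred at (258,191), and casting that pixel gives (0.488, -0.071), which agrees with the top view. The TCP is already over it, so I'll descend and grip.

Emit:
carry_out(
  moves=[
    {"jaw": 0.093,"dx": 0,"dy": 0,"dz": 0.03,"yaw": 0},
    {"jaw": 0.093,"dx": 0,"dy": 0,"dz": 0.03,"yaw": 0},
    {"jaw": 0.093,"dx": 0,"dy": 0,"dz": 0.02,"yaw": 0},
    {"jaw": 0.093,"dx": 0,"dy": 0,"dz": 0.008,"yaw": 0},
    {"jaw": 0.06,"dx": 0,"dy": 0,"dz": 0,"yaw": 0},
    {"jaw": 0.05,"dx": 0,"dy": 0,"dz": 0,"yaw": 0},
  ],
  grip_force=25,
)

```text
t: 3.52
tool_pos: [0.4888, -0.072, 0.1506]
orientation: [2.387, 2.04, 0.002]
force: [1.1, 0.1, 0.2]
opening: 0.0772
gripper_force: 0.0
```

Emit:
carry_out(
  moves=[
    {"jaw": 0.046,"dx": 0,"dy": 0,"dz": 0,"yaw": 0},
    {"jaw": 0.042,"dx": 0,"dy": 0,"dz": 0,"yaw": 0},
    {"jaw": 0.035,"dx": 0,"dy": 0,"dz": 0,"yaw": 0},
    {"jaw": 0.035,"dx": 0,"dy": 0,"dz": 0,"yaw": 0},
  ],
)

```text
t: 4.03
tool_pos: [0.4881, -0.0718, 0.1496]
orientation: [2.389, 2.04, 0.0]
force: [0.2, -0.7, 1.8]
opening: 0.0436
gripper_force: 25.0
```

```bash
python3 -c "
from plant import *
s=read_state();print(s['force'],s['wrist_torque'],s['q'],s['gripper_force'])"
```

```text
[ 0.22965028 -0.74971428  1.75575735] [-0.01341348  0.1449268   0.0177966 ] [-2.49989682e-01 -1.01177641e-01  1.88475870e+00 -9.94362606e-06
  1.35787183e+00 -9.30467156e-02] 25.00024437904358
```

Emit:
carry_out(
  moves=[
    {"jaw": 0.035,"dx": 0,"dy": 0,"dz": 0,"yaw": 0.07},
    {"jaw": 0.035,"dx": 0,"dy": 0,"dz": 0,"yaw": 0.07},
    {"jaw": 0.035,"dx": 0,"dy": 0,"dz": 0,"yaw": 0.07},
    {"jaw": 0.035,"dx": 0,"dy": 0,"dz": 0,"yaw": 0},
  ],
)

```text
t: 4.53
tool_pos: [0.4882, -0.0718, 0.1496]
orientation: [2.589, 1.779, 0.0]
force: [0.2, -0.5, 1.4]
opening: 0.0436
gripper_force: 25.0
```

```bash
python3 -c "
from plant import *
s=read_state();print(s['force'],s['wrist_torque'],s['q'],s['gripper_force'])"
```

```text
[ 0.17199636 -0.47496466  1.39405396] [-0.08432851  0.1426661  -0.01346467] [-2.50026218e-01 -1.01099447e-01  1.88467071e+00 -3.14840871e-05
  1.35776759e+00  1.16610429e-01] 25.000644028186798
```

Emit:
carry_out(
  moves=[
    {"jaw": 0.035,"dx": 0,"dy": 0,"dz": 0,"yaw": 0.07},
    {"jaw": 0.035,"dx": 0,"dy": 0,"dz": 0,"yaw": 0.07},
    {"jaw": 0.035,"dx": 0,"dy": 0,"dz": 0,"yaw": 0.07},
    {"jaw": 0.035,"dx": 0,"dy": 0,"dz": 0,"yaw": 0.07},
    {"jaw": 0.035,"dx": 0,"dy": 0,"dz": 0,"yaw": 0},
  ],
)

```text
t: 5.15
tool_pos: [0.4884, -0.071, 0.1497]
orientation: [-2.81, -1.404, -0.002]
force: [0.2, 5.6, 2.3]
opening: 0.0435
gripper_force: 25.0
```

```bash
python3 -c "
from plant import *
s=read_state();print(s['force'],s['wrist_torque'],s['q'],s['gripper_force'])"
```

```text
[0.2182951  5.56570664 2.30729946] [0.94300635 0.00210527 0.33238708] [-2.49248017e-01 -1.01218239e-01  1.88453140e+00  1.23645123e-03
  1.35790340e+00  3.94814912e-01] 25.00369280576706
```

A stop torque of 0.33 N·m has built up after about 0.45 rad, so this was the wrong way and I'll turn it the other way.

Emit:
carry_out(
  moves=[
    {"jaw": 0.035,"dx": 0,"dy": 0,"dz": 0,"yaw": -0.1},
    {"jaw": 0.035,"dx": 0,"dy": 0,"dz": 0,"yaw": -0.1},
    {"jaw": 0.035,"dx": 0,"dy": 0,"dz": 0,"yaw": -0.1},
    {"jaw": 0.035,"dx": 0,"dy": 0,"dz": 0,"yaw": -0.1},
    {"jaw": 0.035,"dx": 0,"dy": 0,"dz": 0,"yaw": -0.1},
    {"jaw": 0.035,"dx": 0,"dy": 0,"dz": 0,"yaw": -0.1},
    {"jaw": 0.035,"dx": 0,"dy": 0,"dz": 0,"yaw": -0.1},
    {"jaw": 0.035,"dx": 0,"dy": 0,"dz": 0,"yaw": -0.1},
  ],
)

```text
t: 6.15
tool_pos: [0.4883, -0.0724, 0.1497]
orientation: [2.038, 2.39, -0.001]
force: [0.8, -0.7, 1.6]
opening: 0.0434
gripper_force: 25.0
```

Emit:
carry_out(
  moves=[
    {"jaw": 0.035,"dx": 0,"dy": 0,"dz": 0,"yaw": -0.1},
    {"jaw": 0.035,"dx": 0,"dy": 0,"dz": 0,"yaw": -0.1},
    {"jaw": 0.035,"dx": 0,"dy": 0,"dz": 0,"yaw": -0.1},
    {"jaw": 0.035,"dx": 0,"dy": 0,"dz": 0,"yaw": 0},
  ],
)

```text
t: 6.65
tool_pos: [0.4882, -0.0721, 0.1496]
orientation: [1.664, 2.664, -0.0]
force: [-0.7, -0.5, 2.7]
opening: 0.0435
gripper_force: 25.0
```

Run:
```python
from h import *
s=read_state();print(s['force'],s['wrist_torque'],s['q'],s['gripper_force'])
im=read_camera("top");a=read_camera("scene")
cv2.imwrite("pics/d.png",np.hstack([cv2.resize(im[190:260,270:340,::-1],(400,400),interpolation=2),cv2.resize(a[190:260,225:295,::-1],(400,400),interpolation=2)]))
```

```text
[-0.65697583 -0.53539226  2.73690687] [-0.03338037 -0.11873037 -0.02537441] [-2.50335559e-01 -1.01179043e-01  1.88462342e+00 -4.54590746e-04
  1.35763806e+00 -7.04472031e-01] 24.99952733516693
```

View pics/d.png

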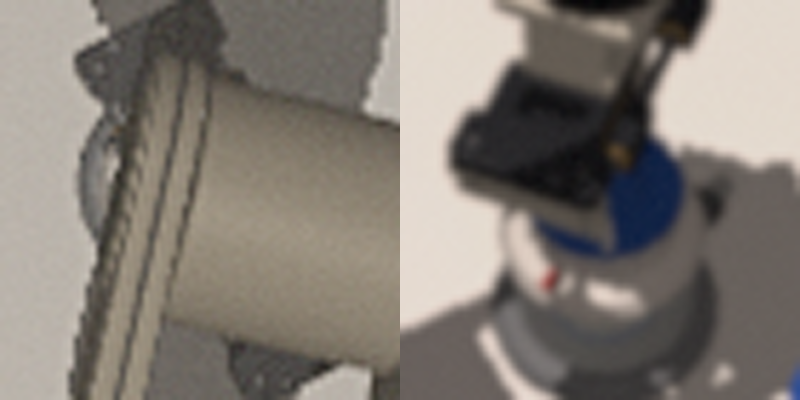

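The scene crop shows the red mark at (548,278). The pointer end is faintly visible near (612,235), so it has moved counter-clockwise, with no stop torque. I'll continue to the end stop.

Emit:
carry_out(
  moves=[
    {"jaw": 0.035,"dx": 0,"dy": 0,"dz": 0,"yaw": -0.1},
    {"jaw": 0.035,"dx": 0,"dy": 0,"dz": 0,"yaw": -0.1},
    {"jaw": 0.035,"dx": 0,"dy": 0,"dz": 0,"yaw": -0.1},
    {"jaw": 0.035,"dx": 0,"dy": 0,"dz": 0,"yaw": -0.05},
    {"jaw": 0.035,"dx": 0,"dy": 0,"dz": 0,"yaw": 0},
  ],
)

```text
t: 7.38
tool_pos: [0.4882, -0.072, 0.1497]
orientation: [1.178, 2.912, -0.0]
force: [0.5, -0.8, 3.3]
opening: 0.0436
gripper_force: 25.0
```

```bash
python3 -c "
from plant import *
s=read_state();print(s['force'],s['wrist_torque'],s['q'],s['gripper_force'])"
```

```text
[ 0.47139912 -0.82864643  3.25475334] [-0.04195458 -0.06818651  0.11222607] [-2.50155517e-01 -1.01211304e-01  1.88460444e+00 -2.18186578e-04
  1.35773769e+00 -1.05178996e+00] 24.999994933605194
```

Emit:
carry_out(
  moves=[
    {"jaw": 0.035,"dx": 0,"dy": 0,"dz": 0,"yaw": -0.06},
    {"jaw": 0.035,"dx": 0,"dy": 0,"dz": 0,"yaw": -0.06},
    {"jaw": 0.035,"dx": 0,"dy": 0,"dz": 0,"yaw": -0.06},
    {"jaw": 0.035,"dx": 0,"dy": 0,"dz": 0,"yaw": 0},
  ],
)

```text
t: 7.88
tool_pos: [0.4873, -0.0721, 0.1495]
orientation: [-0.913, -3.004, 0.001]
force: [-5.2, -1.6, 6.0]
opening: 0.0435
gripper_force: 25.0
```

```bash
python3 -c "
from plant import *
s=read_state();print(s['force'],s['wrist_torque'],s['q'],s['gripper_force'])"
```

```text
[-5.225667   -1.55855598  6.0022726 ] [-0.16953637  0.70235332 -0.54107549] [-2.50494019e-01 -1.01416839e-01  1.88512662e+00 -7.25720613e-04
  1.35941011e+00 -1.23120333e+00] 25.000553727149963
```

The end stop is reached after about 1.1 rad. Now I'll lift gently while holding the cap against it.

Emit:
carry_out(
  moves=[
    {"jaw": 0.035,"dx": 0,"dy": 0,"dz": 0,"yaw": -0.02},
    {"jaw": 0.035,"dx": 0,"dy": 0,"dz": -0.003,"yaw": 0},
    {"jaw": 0.035,"dx": 0,"dy": 0,"dz": -0.003,"yaw": 0},
    {"jaw": 0.035,"dx": 0,"dy": 0,"dz": -0.003,"yaw": 0},
    {"jaw": 0.035,"dx": 0,"dy": 0,"dz": 0,"yaw": 0},
  ],
)

```text
t: 8.5
tool_pos: [0.4876, -0.0716, 0.1585]
orientation: [-0.88, -3.015, 0.0]
force: [-1.9, 0.3, -6.4]
opening: 0.0437
gripper_force: 25.0
```

Run:
```python
from h import *
s=read_state();print(s['force'],s['wrist_torque'],s['gripper_force'])
a=read_camera("scene")
cv2.imwrite("pics/e.png",cv2.resize(a[180:260,215:305,::-1],(630,560),interpolation=2))
```

```text
[-1.94705257  0.33371118 -6.43151008] [ 0.07568216  0.49795985 -0.48669365] 24.99759078025818
```

View pics/e.png

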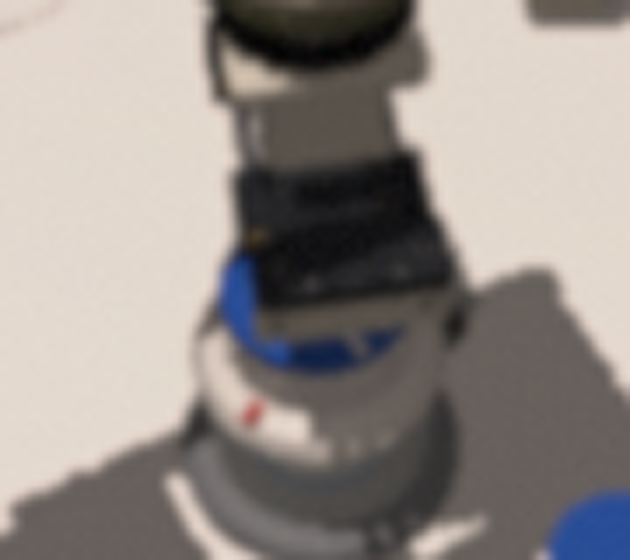

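The scene crop shows the cap under the gripper at about (310,340), with the red mark at (252,412). The downward pull is only about 6 N, which fits friction against the stop, so I'll continue lifting.

Emit:
carry_out(
  moves=[
    {"jaw": 0.035,"dx": 0,"dy": 0,"dz": -0.006,"yaw": 0},
    {"jaw": 0.035,"dx": 0,"dy": 0,"dz": -0.008,"yaw": 0},
    {"jaw": 0.035,"dx": 0,"dy": 0,"dz": -0.01,"yaw": 0},
    {"jaw": 0.035,"dx": 0,"dy": 0,"dz": -0.01,"yaw": 0},
    {"jaw": 0.035,"dx": 0,"dy": 0,"dz": -0.012,"yaw": 0},
    {"jaw": 0.035,"dx": 0,"dy": 0,"dz": -0.012,"yaw": 0},
    {"jaw": 0.035,"dx": 0,"dy": 0,"dz": -0.012,"yaw": 0},
    {"jaw": 0.035,"dx": 0,"dy": 0,"dz": 0,"yaw": 0},
  ],
)

```text
t: 9.55
tool_pos: [0.4888, -0.072, 0.2299]
orientation: [0.879, 3.014, 0.0]
force: [-0.3, 0.1, -1.8]
opening: 0.0433
gripper_force: 25.0
```

Emit:
carry_out(
  moves=[
    {"jaw": 0.035,"dx": 0,"dy": 0,"dz": -0.01,"yaw": 0},
    {"jaw": 0.035,"dx": 0,"dy": 0,"dz": -0.005,"yaw": 0},
    {"jaw": 0.035,"dx": 0,"dy": 0,"dz": 0,"yaw": 0},
    {"jaw": 0.035,"dx": 0,"dy": 0,"dz": 0,"yaw": 0},
    {"jaw": 0.035,"dx": 0,"dy": 0,"dz": 0,"yaw": 0},
  ],
)

```text
t: 10.18
tool_pos: [0.4879, -0.0717, 0.2431]
orientation: [-0.88, -3.015, 0.0]
force: [-0.6, 0.3, -0.7]
opening: 0.0434
gripper_force: 25.0
```

Run:
```python
from h import *
s=read_state();print(s['t'],s['force'],s['wrist_torque'],s['gripper_force'])
a=read_camera("scene");w=read_camera("wrist")
cv2.imwrite("pics/f.png",np.hstack([cv2.resize(a[150:260,205:305,::-1],(384,384),interpolation=2),w[:,60:460,::-1]]))
```

```text
10.175 [-0.62053605  0.32542612 -0.69953222] [ 0.01090602 -0.00469258  0.02780613] 24.9994495511055
```

View pics/f.png

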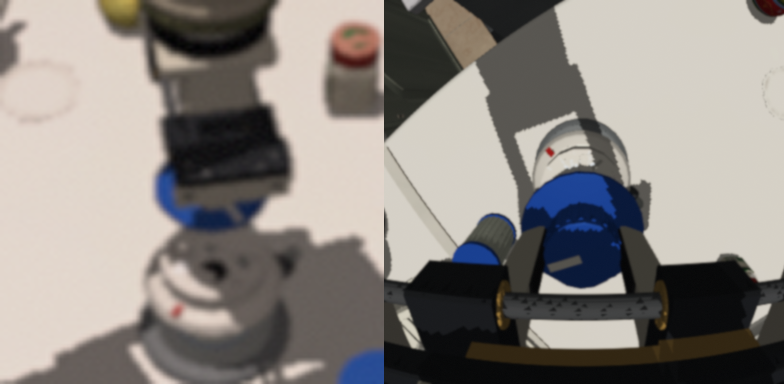

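The cap is held upright in the fingers, and the open neck hole is visible below it at (210,268). The flange is about 95 mm above the rim, so I'll hand the job in.

```bash
python3 -c "
from plant import *
print(close_job())"
```

```text
the job is handed in; nothing more can be done
None
```

The cap is off: it opens counter-clockwise, and I handed the job in with the cap held upright and still, about 95 mm above the neck rim, at 25 N grip; the other items were not touched, and no verdict came back.

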